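# Swing the tap over the cherries and open the cold lever

### The arm

A 6-joint arm with a two-finger parallel gripper is mounted at the origin on the work surface. World frame = base frame: x ahead of the robot, y to its left, z up, the work surface at z = 0. Lengths are in mm, angles in rad, forces in N, time in s.
With the tool pointing down it reaches from about 300 to 775 mm from the base axis. Payload 14.6 kg.
Tool frame: the origin (TCP) lies midway between the tips of the shut fingers; the grasp point (between the pads) lies grasp_offset behind it (grasp_offset is the distance from the TCP to the grasp point, in mm); z points along the fingers, y is the line along which they close (so a half turn about z gives the same grasp; the last joint's range is limited). The gripper opens to 94 mm and grips with 3 to 60 N. Pads are 16 mm wide; open, the fingers measure 119 mm over their backs; the gripper's body (75 mm by 177 mm) begins 78 mm behind the grasp point.
Start: joints at [-1.332, 0.3, 1.521, -0, 1.321, -0.067], TCP at [165.574, -524.475, 205.446] pointing down, gripper open.
Joint ranges: [-3.03, 3.03], [-0.79, 2.21], [0.23, 2.52], [-1.04, 4.18], [0, 3.07], [-2.55, 2.55]. Speed limits (rad/s): [2.22, 2.22, 2.57, 3.14, 3.14, 3.14].

### API

Orientations are given as [roll, pitch, yaw] about the fixed x, y, z axes, in that order (R = Rz(yaw) Ry(pitch) Rx(roll)).
In Python, from cell import * gives the robot as it stands. The module is installed in compiled form; this text tells all that it offers.
- The arm moves only by the shell command python3 -m jog 'ROWS' [FORCE]. ROWS is JSON, a list of rows, each a list of 3 entries, a list of its own where there are three numbers: the finger opening in mm, from 0 to 94, then the shift along the tool's x, y, z in units of 50 mm (1.0 is 50 mm), then the turn about the tool's z in units of 180 degrees (1.0 is 180 degrees). In form: [[fingers, [dx, dy, dz], twist], ...]. A call has 1 to 20 rows; each row shifts and turns the commanded pose from where the row before left it, along the tool's axes as they then stand; what a row does not reach is not made up. A row lasts 1/10 s, in which the tool goes at most 50 mm and 8.59 degrees, less where a joint would pass 70% of its speed; a pose out of reach is approached as far as the arm can. A call with a number of a shift or a turn outside -1 to 1 is refused whole. A call with a gripper value outside its range is refused whole. The fingers move at their own pace and stop on an object; FORCE is the grip in N (left out, the last holds). Time passes only in rows, so rows that do not move let the fingers close. It gives the time, the measured TCP pose, the force, the opening and the grip force at its end, in the units of the state.
- read_state(): the state, without advancing time (a new reading comes with each control period).
- camera(name): name is "scene" or "top" or "wrist"; returns the picture (480x640x3 uint8, red, green, blue); there is no depth.
- calibration(name): a dict with "mtx" (3x3 intrinsics, pixels), "cam_to_world" (4x4, takes a point from camera to world coordinates); the wrist camera has in their place "hand_eye" (4x4, takes a point from camera to tool coordinates, whose origin is the TCP and whose axes are the flange's). Camera axes: x right, y down, z forward; pixel columns grow to the right and rows downward; lengths in mm; the calibration is good to about 2 mm. A picture is of the moment at which its call begins: read the wrist's pose just before it. calibration takes no time and is no camera call.
- sign_off(): hands the job in; it is judged then, once.
Trained networks look in the newest picture that a camera, given by its name, has taken for a name from the list of things; names that differ only in an ending like _2 or _b are one class to them, and where a whole thing is asked for, a point or a joint stands for the part that bears it (a point fixed in the world has none). Each returns a list of dicts, best first, with "conf" (0 to 1); they miss things now and then, are a little off and sometimes report something else, mostly with a low value. They report only what shows in the picture. A call takes as long as a camera call. They do not tell look-alikes from the thing itself.
- regions_of(camera, query): "pixels" (480x640 bool, what is visible of it) and "rect" ([centre column, centre row, width, height] in pixels, round what is visible of it).
The state is a dict: "clock": time; "joints": joint angles; "qd": joint speeds; "effort": joint torques, N m; "eef_pos": TCP position; "eef_rot": TCP orientation; "wrist_force": force on the tool from outside, world axes, zero at the start; "moment": the same for the moment, N m; "finger_gap": finger opening in mm; "finger_force": force on a finger pad.
Only numpy, scipy, OpenCV 4.12 (cv2) and the standard library are available. Lean on these libraries where they do the work, as an engineer would, in place of code of your own. Each camera call takes 0.05 s, during which the arm holds its last target. There are 200 camera calls.

### The job

Get ready to rinse the cherries: push the kitchen tap's spout round until its outlet is over the middle of the copper colander in the sink, and only then push the cold lever (blue cap) fully open, to its stop. A fingertip is enough and nothing needs picking up: leave the hot lever (red cap), the colander, the bowl and the things around the tap where they are, and finish with the hand clear.

Things in the scene. Friction and masses are not known exactly. Their poses are not given: they have to be found in the camera images.
- tap: nickel bridge tap fixed on the deck behind a recessed sink: central column 32 mm wide, side columns at its y = +110 and -110 mm (36 mm wide, 104 mm high), joined by an 18 mm bar at height 45 mm. Origin: on the deck (z = 0) on the spout's vertical swivel axis. Its x axis points away from the sink, y to the hot side (left seen from the robot). Place and yaw vary
- spout (a joint): spout's swivel about the tap origin's vertical axis, rad; 0 = along the tap's -x (straight over the sink), positive = counter-clockwise from above (to the cold side). Range +-1.2, starts within +-0.15, stays where left; about 2 N at its end moves it. Round tube 24 mm thick, centre line 129 to 136 mm above the deck from 20 to 160 mm out, then bends down to the outlet. Top at 148 mm
- spout_outlet (a point): centre of the spout's outlet (dark ring 28 mm across), 200 mm from the swivel axis, 82 mm above the deck; turns with the spout
- spout_push (a point): point on the centre line of the spout tube, 160 mm from the swivel axis, 129 mm above the deck, a good place to push sideways; turns with the spout
- cold_lever (a joint): cold lever (blue cap, right-hand column at the tap's y = -110 mm), rad; 0 = closed, pointing outwards along the tap's -y; grows as it turns clockwise seen from above, towards the sink (tap's -x); fully open at its stop, 1.25. Starts between 0 and 0.2, stays where left; about 2 N near the tip moves it
- cold_pivot (a point): on the vertical pivot axis of the cold lever, at the height of the lever's bar, 115 mm above the deck. The hub is 34 mm across; the blue cap's top is at 131 mm
- cold_tip (a point): centre of the 20 mm ball at the end of the cold lever, 80 mm from the pivot, 115 mm above the deck; the bar between hub and ball is round, 14 mm across, and level; open space above, beside and below it
- hot_lever (a joint): hot lever (red cap, left-hand column at the tap's y = +110 mm), rad; 0 = closed, pointing outwards along the tap's +y; mirror image of the cold lever. Starts at 0; must stay shut
- hot_tip (a point): centre of the 20 mm ball at the end of the hot lever, 80 mm from its pivot, 115 mm above the deck
- colander: loose copper colander with cherries in it and two small brass ears, rim 130 mm across, 86 mm high, standing on the sink's floor 160 mm below the deck, to the left or to the right of the tap's middle; origin at the centre of its underside, z up. Its centre is 175 to 225 mm from the swivel axis, 0.4 to 0.75 rad to either side of straight out
- bowl: loose white ceramic bowl, 120 mm across, 65 mm high, on the sink's floor on the other side; origin at the centre of its underside. Not the target
- soap_bottle: loose white soap bottle with a steel cap, 60 mm across, 150 mm high, on the deck behind the tap's central column; origin at the centre of its underside
- soap_dish: loose white dish 85 x 110 mm with a green block of soap, 52 mm high in all, on the deck outside the hot lever; origin at the centre of its underside
- beaker: loose blue beaker, 72 mm across, 85 mm high, on the deck outside the cold lever; origin at the centre of its underside
There are look-alikes about, which are no part of the job. Of the things that look like the colander, the middle-sized one is meant.

How it is judged (in metres and radians):
On the way, in this order (a step that is already met when the one before it is completed fails the run):
1. the spout's outlet is over the colander, within 35 mm of its middle, with the cold lever still shut (horizontal distance between spout_outlet and colander below 0.035 m and value of joint cold_lever below 0.4 rad), for 0.2 s.
2. the cold lever is pushed fully open (value of joint cold_lever above 1.1 rad), for 0.2 s.
At the end, for the whole second after the job is handed in: The spout's outlet is at rest within 35 mm (seen from above) of the colander's centre, the cold lever is open beyond 1.1 rad (stop at 1.25), the hot lever is below 0.12 rad, and the colander, bowl, soap bottle, soap dish and beaker are within 25 mm of where they started (horizontal distance between spout_outlet and colander below 0.035 m and value of joint cold_lever above 1.1 rad and value of joint hot_lever below 0.12 rad and velocity of joint spout between -0.05 and 0.05 rad/s and distance of each of colander, bowl, soap_bottle, soap_dish, beaker from where it was at the start of the episode below 0.025 m); the robot touches nothing.
It fails at once if the colander or the bowl is moved by more than 25 mm, lifted or tipped (distance of any of colander, bowl from where it was at the start of the episode above 0.025 m or angle between any of colander, bowl's own z axis and vertical above 0.25 rad).
It fails at once if the soap bottle, soap dish or beaker is moved by more than 25 mm, lifted or tipped (distance of any of soap_bottle, soap_dish, beaker from where it was at the start of the episode above 0.025 m or angle between any of soap_bottle, soap_dish, beaker's own z axis and vertical above 0.25 rad).
It fails at once if the hot lever (red cap) is turned by more than 0.12 rad (value of joint hot_lever above 0.12 rad).
It fails at once if the cold lever is more than 0.5 rad open while the spout is not over the colander (value of joint cold_lever above 0.5 rad and not (horizontal distance between spout_outlet and colander below 0.045 m)).
It also fails if it takes over 58 s, if anything falls off the work surface, if the arm or the gripper's body presses on something with over 40 N, if the wrist force passes 120 N, or if a joint passes its speed limit or range.

## Working session

There is one attempt and no reset: what is moved stays moved. The work goes in short steps, Python scripts to look and compute and a shell command to move; the robot and the scene stay as the last step left them, time stands still between calls to the robot, and variables do not carry over. Pictures are saved under pics/ and viewed, at most 10 in all, crops included, and the job is handed in when it is done.

```bash
mkdir -p pics; python3 - <<'E'
from cell import *
import cv2,numpy as np
s=read_state(); print(s['eef_pos'],s['eef_rot'],s['clock'])
for n in ['top','scene']:
    im=camera(n); cv2.imwrite(f'pics/{n}0.png',im[:,:,::-1])
    c=calibration(n); print(n,np.round(c['mtx'],1).tolist(),np.round(c['cam_to_world'],3).tolist())
    for q in ['colander','bowl','spout','cold_lever','hot_lever','beaker','tap','soap_bottle']:
        print(n,q,[(round(r['conf'],2),np.round(r['rect']).tolist()) for r in regions_of(n,q)])
E
```

```text
[ 165.50395101 -524.23706779  204.89706971] [-3.14045093e+00 -4.59091627e-05  3.05816987e-01] 0.0
top [[453.0, 0.0, 317.9], [0.0, 453.0, 241.8], [0.0, 0.0, 1.0]] [[-0.022, -0.998, 0.057, 533.417], [-1.0, 0.022, 0.016, 75.686], [-0.018, -0.057, -0.998, 1074.279], [0.0, 0.0, 0.0, 1.0]]
top colander [(0.93, [114.0, 300.0, 82.0, 110.0]), (0.73, [303.0, 295.0, 70.0, 52.0]), (0.57, [295.0, 170.0, 46.0, 51.0])]
top bowl [(0.61, [387.0, 302.0, 44.0, 46.0])]
top spout [(0.69, [345.0, 276.0, 29.0, 107.0]), (0.36, [419.0, 235.0, 48.0, 19.0])]
top cold_lever [(0.61, [419.0, 234.0, 51.0, 17.0])]
top hot_lever [(0.79, [282.0, 222.0, 50.0, 16.0])]
top beaker [(0.66, [495.0, 223.0, 40.0, 37.0])]
top tap [(0.61, [351.0, 270.0, 184.0, 112.0]), (0.24, [385.0, 300.0, 47.0, 44.0])]
top soap_bottle [(0.57, [356.0, 176.0, 30.0, 34.0])]
scene [[568.2, 0.0, 309.2], [0.0, 568.2, 247.9], [0.0, 0.0, 1.0]] [[0.764, 0.462, -0.45, 1235.944], [0.645, -0.562, 0.518, -673.991], [-0.013, -0.686, -0.727, 1091.403], [0.0, 0.0, 0.0, 1.0]]
scene colander [(0.85, [380.0, 135.0, 64.0, 59.0]), (0.82, [376.0, 264.0, 42.0, 43.0]), (0.69, [291.0, 250.0, 43.0, 38.0])]
scene bowl [(0.81, [232.0, 294.0, 43.0, 41.0])]
scene spout [(0.79, [281.0, 230.0, 62.0, 60.0]), (0.54, [412.0, 218.0, 49.0, 39.0])]
scene cold_lever [(0.91, [255.0, 276.0, 40.0, 29.0])]
scene hot_lever [(0.87, [348.0, 216.0, 31.0, 25.0])]
scene beaker [(0.75, [208.0, 353.0, 31.0, 49.0]), (0.61, [231.0, 294.0, 40.0, 41.0])]
scene tap [(0.93, [298.0, 255.0, 126.0, 111.0])]
scene soap_bottle [(0.73, [341.0, 285.0, 23.0, 55.0]), (0.46, [257.0, 274.0, 40.0, 30.0])]
```

View pics/top0.png

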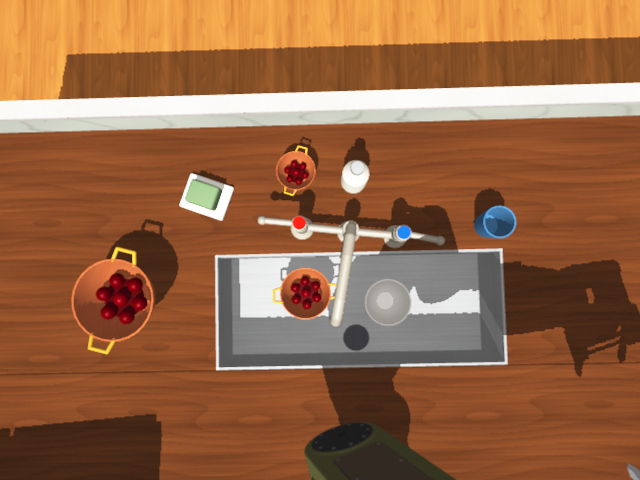

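View pics/scene0.png

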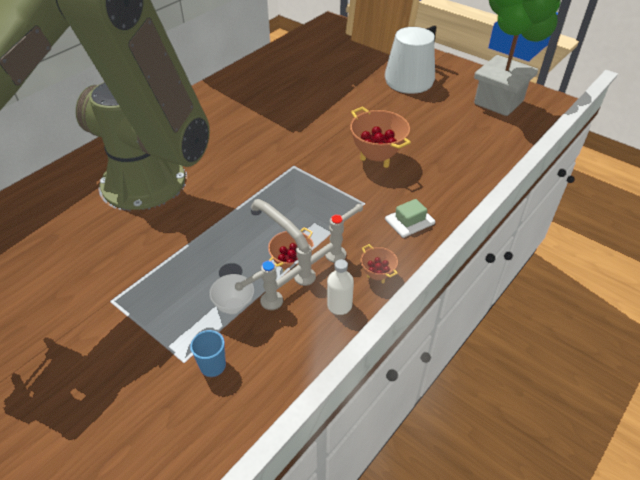

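The top view shows three things that could be taken for the colander: a large one on the deck at (113,300), one in the sink at (305,293), and a small one on the deck at (296,170). I choose the middle-sized one in the sink, at (305,293). In the top view, the red cap is at (299,222), the blue cap at (403,233), the cold ball at (441,241) and the spout end at (336,323). Next I'll take a close crop and measure.

```bash
cat > h.py <<'E'
from cell import *
import cv2,numpy as np
def pt(n,uv,z):
    c=calibration(n);T=np.array(c['cam_to_world']);d=T[:3,:3]@np.linalg.inv(c['mtx'])@[*uv,1.]
    o=T[:3,3];return o+d*(z-o[2])/d[2]
def proj(n,p):
    c=calibration(n);T=np.linalg.inv(c['cam_to_world']);q=np.array(c['mtx'])@(T[:3,:3]@p+T[:3,3]);return q[:2]/q[2]
def blob(im,lo,hi,box):
    x0,y0,x1,y1=box;h=cv2.cvtColor(im[y0:y1,x0:x1],cv2.COLOR_RGB2HSV);m=cv2.inRange(h,lo,hi)
    n,_,st,ce=cv2.connectedComponentsWithStats(m);i=1+np.argmax(st[1:,4]);return ce[i]+[x0,y0],st[i,4]
def caps(n,rb,bb,im):
    r=blob(im,(0,180,120),(6,255,255),rb);b=blob(im,(100,150,100),(125,255,255),bb);return r,b
E
python3 - <<'E'
from h import *
tip={'top':((262,220),(441,241)),'scene':((361,208),(239,287))}
for n,rb,bb in [('top',(285,210,315,238),(390,220,418,246)),('scene',(325,210,348,226),(255,258,280,275))]:
    im=camera(n); (r,a),(b,a2)=caps(n,rb,bb,im)
    R=pt(n,r,131);B=pt(n,b,131);print(n,r,a,b,a2,R,B,np.linalg.norm(R-B)); o=(R+B)/2;y=(R-B)/np.linalg.norm(R-B);yaw=np.arctan2(-y[0],y[1]);print('tap',o,yaw)
    for t in tip[n]: print('tip',pt(n,t,115))
    if n=='top':
        P=pt(n,(305.5,293.5),-74);print('col',P, 'rim diam px',130*453/(1074+74))
        print('outlet-ish',pt(n,(336,322),110), 'bowl',pt(n,(388,302),-95))
        print('soapb',pt(n,(358,168),150),'beaker',pt(n,(496,221),85))
        cv2.imwrite('pics/crop.png',cv2.resize(im[150:380,200:520,::-1],(800,575),interpolation=cv2.INTER_CUBIC))
E
```

```text
top [298.81300813 222.03252033] 123 [403.59836066 231.78688525] 122 [629.78749205 130.34723095 131.        ] [604.31527353 -87.53328439 131.        ] 219.36442938903818
tap [617.05138279  21.40697328 131.        ] -0.11638081419094916
tip [637.60257965 209.72437644 115.        ]
tip [ 584.21389753 -168.37402847  115.        ]
col [469.22546513 128.79902621 -74.        ] rim diam px 51.29790940766551
outlet-ish [418.36543633  57.10671049 110.        ] bowl [442.07176553 -81.04714071 -95.        ]
soapb [736.74213256   5.11327593 150.        ] beaker [ 626.72857456 -296.83585742   85.        ]
scene [336.3220339  218.81355932] 59 [267.7125 265.4625] 80 [629.70226881 127.14363454 131.        ] [604.31430177 -90.83849455 131.        ] 219.4555934003721
tap [617.00828529  18.15257    131.        ] -0.1159457340847698
tip [643.29708562 210.98962048 115.        ]
tip [ 588.20298449 -168.6395135   115.        ]
```

View pics/crop.png

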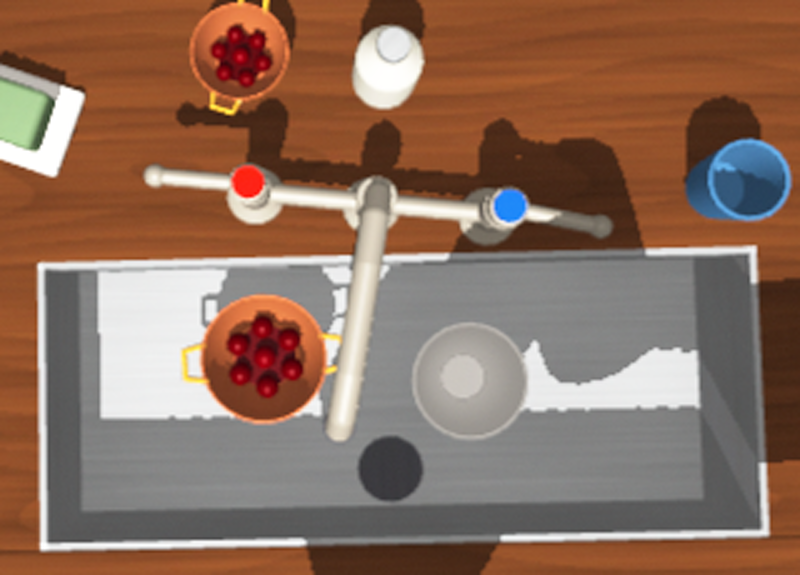

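The crop confirms the sink colander: its rim is centred at top pixel (306,293.6) and about 50 px across, with cherries in it. The large and small ones stand on the deck. The tap is at about (617,20) with yaw -0.116, and the colander at (469,129). That puts the target spout angle near -0.52. Next I'll bring shut fingers to the right side of the spout.

```bash
python3 -m jog '[[0,[0,0,0],0.0325],[0,[0,0,0],0.0325],[0,[0,0,0],0.0325],[0,[0.42,-0.74,0],0],[0,[0.42,-0.74,0],0],[0,[0.42,-0.74,0],0],[0,[0.42,-0.74,0],0],[0,[0.42,-0.74,0],0],[0,[0.42,-0.74,0],0],[0,[0.42,-0.74,0],0],[0,[0.42,-0.74,0],0],[0,[0.42,-0.74,0],0],[0,[0.42,-0.74,0],0],[0,[0.42,-0.74,0],0],[0,[0.42,-0.74,0],0],[0,[0.42,-0.74,0],0],[0,[0.42,-0.74,0],0],[0,[0,0,0],0]]'; python3 -c "
from cell import *
s=read_state();print(s['eef_pos'],s['eef_rot'],s['finger_gap'],s['joints'])"
```

```text
clock: 2.8
eef_pos: [461.1, -3.3, 205.3]
eef_rot: [-3.141, -0.0, 0.004]
wrist_force: [0.9, 0.5, -1.2]
finger_gap: 0.4
finger_force: 0.0
[461.10707954  -3.27043167 205.30014197] [-3.14106751e+00 -1.27667663e-04  3.60646677e-03] 0.38109390339447274 [-8.68629301e-02  1.00544000e-01  1.76065217e+00  5.57899121e-04
  1.28031683e+00  1.48016713e+00]
```

```bash
python3 -m jog '[[0,[0,0,0.475],0],[0,[0,0,0.475],0],[0,[0,0,0.475],0],[0,[0,0,0.475],0],[0,[0.0,-0.2,0],0],[0,[0,-0.2,0],0],[0,[0,-0.2,0],0],[0,[0.04,-0.2,0],0],[0,[0.05,-0.2,0],0],[0,[0.05,-0.2,0],0],[0,[0.05,-0.2,0],0],[0,[0.05,-0.2,0],0],[0,[0,0,0],0]]'; python3 - <<'E'
from h import *
for n in ['top','scene']:
    im=camera(n); cv2.imwrite(f'pics/{n}1.png',im[:,:,::-1])
    for r in regions_of(n,'spout'): print(n,r['conf'],r['rect'])
a=cv2.imread('pics/top1.png')[200:380,200:520];b=cv2.imread('pics/scene1.png')[160:340,160:480]
cv2.imwrite('pics/m1.png',cv2.resize(np.vstack([a,b]),None,fx=1.6,fy=1.6))
E
```

```text
clock: 4.1
eef_pos: [472.1, 74.6, 110.3]
eef_rot: [-3.141, 0.0, 0.001]
wrist_force: [-0.1, 0.2, -0.7]
finger_gap: 0.5
finger_force: 0.0
top 0.89 [336.9, 252.8, 46.1, 65.7]
scene 0.94 [296.4, 225.6, 33.1, 72.1]
```

View pics/m1.png

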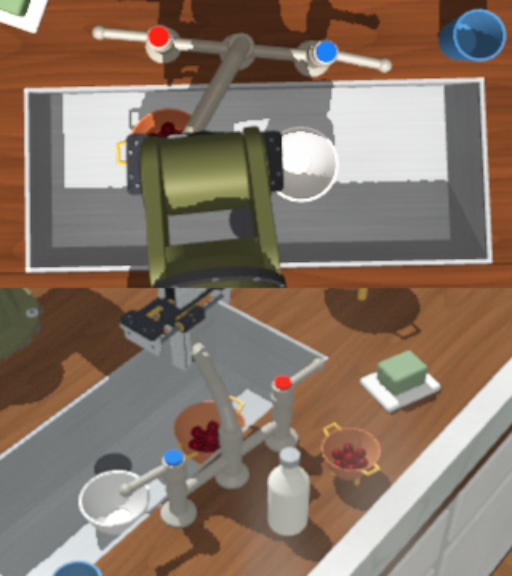

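The spout follows the finger and stands at a heading of about 0.50 rad (target 0.635). The top half of the picture shows its tube running from (240,48) to (196,128). I'll finish the push, back off, rise and move aside to check.

```bash
python3 -m jog '[[0,[0.06,-0.18,0],0],[0,[0.06,-0.18,0],0],[0,[0,0,0],0],[0,[0,0.4,0],0],[0,[0,0.4,0],0],[0,[0,0,-0.6],0],[0,[0,0,-0.6],0],[0,[0,0,-0.7],0],[0,[0.3,0.7,0],0],[0,[0.3,0.7,0],0],[0,[0.3,0.7,0],0],[0,[0.3,0.7,0],0],[0,[0.3,0.7,0],0],[0,[0.3,0.7,0],0],[0,[0.3,0.7,0],0],[0,[0,0.7,0],0],[0,[0,0,0],0]]'; python3 - <<'E'
from h import *
for n in ['top','scene']:
    im=camera(n); cv2.imwrite(f'pics/{n}2.png',im[:,:,::-1])
    for r in regions_of(n,'spout'): print(n,r['conf'],r['rect'])
a=cv2.imread('pics/top2.png')[200:380,200:520];b=cv2.imread('pics/scene2.png')[160:340,160:480]
cv2.imwrite('pics/m2.png',cv2.resize(np.vstack([a,b]),None,fx=1.6,fy=1.6))
# expected outlet (z=82) and colander projections for headings
for f in [.55,.6,.65,.7]:
    p=lambda r,z:np.array([617-r*np.cos(f),20+r*np.sin(f),z])
    print(f,[ [((proj(n,p(r,z))-o)*1.6+[0,k]).round(0).tolist() for r,z in((20,148),(160,141),(200,82))] for n,o,k in(('top',[200,200],0),('scene',[160,160],288))])
E
```

```text
clock: 6.0
eef_pos: [582.4, -232.0, 204.5]
eef_rot: [-3.141, 0.001, -0.004]
wrist_force: [0.0, 0.4, -0.2]
finger_gap: 0.2
finger_force: 0.0
top 0.9 [324.9, 268.4, 71.4, 87.5]
scene 0.98 [297.5, 224.1, 33.0, 71.5]
0.55 [[[236.0, 55.0], [181.0, 150.0], [167.0, 173.0]], [[226.0, 400.0], [199.0, 344.0], [193.0, 356.0]]]
0.6 [[[235.0, 55.0], [175.0, 147.0], [161.0, 169.0]], [[226.0, 400.0], [204.0, 343.0], [199.0, 354.0]]]
0.65 [[[234.0, 54.0], [170.0, 143.0], [155.0, 165.0]], [[227.0, 400.0], [209.0, 342.0], [205.0, 353.0]]]
0.7 [[[234.0, 54.0], [165.0, 139.0], [149.0, 160.0]], [[228.0, 400.0], [214.0, 341.0], [211.0, 353.0]]]
```

View pics/m2.png

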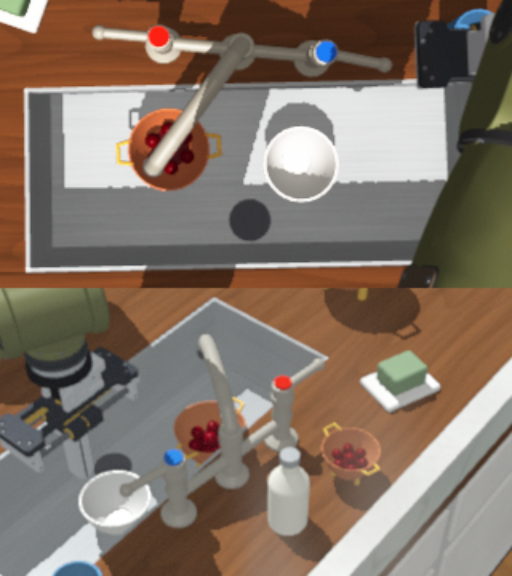

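The top half of the picture shows the spout end at (153,165) over the colander rim, centred at (169,149). That is a heading of about 0.64, as planned, and nothing else has moved. Next I'll take the finger behind the cold lever and sweep along its arc.

```bash
python3 -m jog '[[0,[0.28,-0.51,0],0],[0,[0.28,-0.51,0],0],[0,[0.29,-0.52,0],0],[0,[0,0,0.52],0],[0,[0,0,0.52],0],[0,[0,0,0.52],0],[0,[0,0,0.52],0],[0,[0,0,0],0]]' && python3 -m jog '[[0,[-0.17,-0.01,0],0],[0,[-0.17,-0.01,0],0],[0,[-0.18,0,0],0],[0,[-0.18,0,0],0],[0,[-0.18,-0.07,0],0],[0,[-0.18,-0.07,0],0],[0,[-0.15,-0.12,0],0],[0,[-0.15,-0.12,0],0],[0,[-0.1,-0.14,0],0],[0,[-0.1,-0.14,0],0],[0,[0,0,0],0]]'; python3 - <<'E'
from h import *
for n in ['top','scene']:
    im=camera(n); cv2.imwrite(f'pics/{n}3.png',im[:,:,::-1])
a=cv2.imread('pics/top3.png')[200:380,200:520];b=cv2.imread('pics/scene3.png')[160:340,160:480]
cv2.imwrite('pics/m3.png',cv2.resize(np.vstack([a,b]),None,fx=1.6,fy=1.6))
for t in [.8,1,1.1,1.25]:
    p=np.array([604.3-80*np.sin(t+.116),-89-80*np.cos(t+.116),115]);print(t,p,((proj('scene',p)-160)*1.6+[0,288]).round(),((proj('top',p)-200)*1.6).round())
E
```

```text
clock: 7.0
eef_pos: [623.8, -150.0, 98.3]
eef_rot: [-3.14, 0.005, 0.001]
wrist_force: [0.3, 0.3, 0.3]
finger_gap: 0.6
finger_force: 0.0
clock: 8.1
eef_pos: [548.5, -119.4, 103.1]
eef_rot: [3.136, -0.006, -0.0]
wrist_force: [10.9, -17.1, -2.0]
finger_gap: 0.2
finger_force: 9.0
0.8 [ 540.84624151 -137.71981665  115.        ] [118. 462.] [363.  99.]
1 [ 532.4319587  -124.14234824  115.        ] [121. 454.] [353. 106.]
1.1 [ 529.28261886 -116.79195076  115.        ] [123. 450.] [348. 108.]
1.25 [ 525.97180597 -105.26941978  115.        ] [127. 444.] [339. 111.]
```

View pics/m3.png

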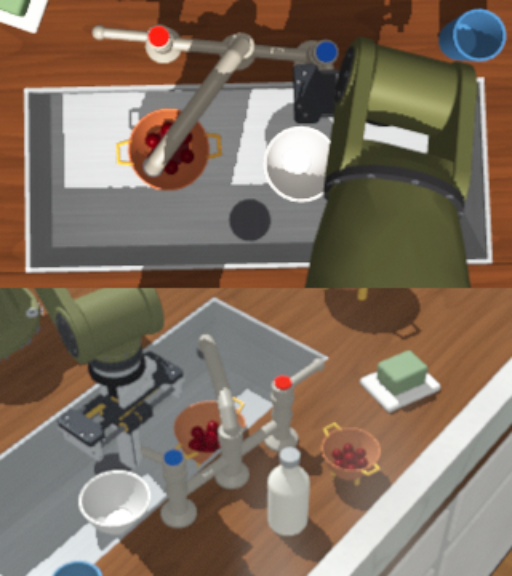

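A steady reaction of about 20 N suggests the lever has reached its stop. I'll back off, rise clear and check.

```bash
python3 -m jog '[[0,[0.05,0.3,0],0],[0,[0.05,0.4,0],0],[0,[0,0,-0.6],0],[0,[0,0,-0.7],0],[0,[0,0,-0.8],0],[0,[-0.2,0.7,0],0],[0,[-0.2,0.7,0],0],[0,[-0.2,0.7,0],0],[0,[-0.2,0.7,0],0],[0,[0,0,0],0],[0,[0,0,0],0]]'; python3 - <<'E'
from h import *
for n in ['top','scene']:
    im=camera(n); cv2.imwrite(f'pics/{n}4.png',im[:,:,::-1])
    for q in ['cold_lever','hot_lever','colander','bowl','beaker','soap_bottle','spout']: print(n,q,[(round(r['conf'],2),np.round(r['rect']).tolist()) for r in regions_of(n,q)])
a=cv2.imread('pics/top4.png')[200:380,200:520];b=cv2.imread('pics/scene4.png')[160:340,160:480]
cv2.imwrite('pics/m4.png',cv2.resize(np.vstack([a,b]),None,fx=1.6,fy=1.6))
E
```

```text
clock: 9.3
eef_pos: [511.6, -292.8, 206.3]
eef_rot: [-3.141, 0.001, -0.002]
wrist_force: [-0.3, -0.5, -0.6]
finger_gap: 0.3
finger_force: 0.0
top cold_lever [(0.83, [404.0, 248.0, 18.0, 52.0])]
top hot_lever [(0.75, [281.0, 224.0, 46.0, 19.0])]
top colander [(0.84, [295.0, 170.0, 39.0, 52.0]), (0.72, [305.0, 295.0, 65.0, 49.0]), (0.57, [207.0, 196.0, 54.0, 45.0])]
top bowl [(0.58, [386.0, 302.0, 44.0, 47.0])]
top beaker [(0.96, [494.0, 222.0, 46.0, 37.0]), (0.7, [404.0, 249.0, 26.0, 49.0])]
top soap_bottle [(0.91, [355.0, 177.0, 28.0, 35.0])]
top spout [(0.89, [326.0, 265.0, 70.0, 91.0])]
scene cold_lever [(0.63, [255.0, 267.0, 42.0, 25.0])]
scene hot_lever [(0.75, [347.0, 219.0, 31.0, 24.0]), (0.3, [257.0, 265.0, 39.0, 25.0]), (0.22, [413.0, 220.0, 48.0, 40.0])]
scene colander [(0.88, [291.0, 249.0, 43.0, 37.0]), (0.78, [379.0, 263.0, 40.0, 45.0]), (0.7, [382.0, 134.0, 60.0, 59.0]), (0.61, [412.0, 217.0, 47.0, 36.0])]
scene bowl [(0.57, [231.0, 293.0, 41.0, 43.0])]
scene beaker [(0.79, [210.0, 353.0, 33.0, 47.0])]
scene soap_bottle [(0.86, [341.0, 286.0, 23.0, 52.0])]
scene spout [(0.85, [298.0, 225.0, 30.0, 72.0])]
```

View pics/m4.png

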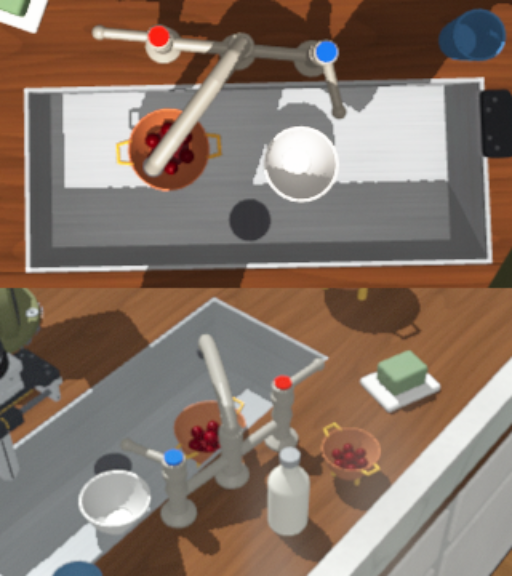

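The cold lever's ball is at (339,111) in the top half and (127,444) in the scene half, where the projection puts it at 1.25 rad. The spout end is still over the colander at (153,165), nothing else has moved and the hand is clear.

```bash
python3 -c "
from cell import *
print(sign_off())"
```

```text
the job is handed in; nothing more can be done
None
```

The job is handed in: by the last pictures, the spout's outlet is over the middle-sized colander, about 16 mm from its centre. The cold lever is at its stop, the other things show no movement, and the hand is clear. The hand-in gave no verdict.

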